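Cam-clamp a wood block in the drilling jig

TASK

One of the two plywood clamping jigs on the bench has a wood block lying in it. Turn that jig's cam lever clockwise, by its upright knob, until the cam has pushed the block up to the sprung metal bar and clamps it there with the bar pressed part of the way in. Don't overrun: the bar must never be pushed all the way in, and the block must stay flat in the jig.

Things in the scene. Friction and masses are not known exactly. Their poses are not given: they have to be found in the camera images.
- clamp_knob (a point): Middle of the upright round dark wooden knob, 24 mm across, 60 mm tall (foot 30 mm below this point, on the lever arm), at the end of the cam lever of the jig that holds the block; 105 mm from the pivot axis. Being round, it can turn between the fingers. The lever is stiff (4 N at the knob, 8 N when clamping) and stays where left. The empty jig has a like lever, not needed.
- clamp_pivot (a point): The lever's vertical pivot, 47 mm above the bench, on the fixed jig; jig axes: +y to block, bar and fence, +x to the end stop. Cam: disc of radius 26 mm, centre 16 mm off the pivot. With the arm 35 deg clockwise (from above) of +x its rim reaches 10 mm towards the block; t further clockwise, 26 - 16 cos t mm. Starts at t = 0.15 to 0.5 rad; clamps near 1.3 to 1.8. Fence top: 55 mm high.
- block_center (a point): Centre of the loose pale wood block, 100 (along jig x) x 45 (along jig y) x 40 mm high, lying on the 15 mm thick plywood jig board between the cam and the sprung bar with a few mm of play, its long side towards the bar. Axes are the block's.
- stop_bar (a joint): How far the sprung aluminium bar (110 x 12 x 30 mm) is pushed in towards the dark wooden fence behind it, in m: 0 when free (a 10 mm slot shows between bar and fence), 0.010 when bottomed (no slot). About 2.4 N starts it moving, 10 N bottoms it. Fence and bar are set up to 7 mm nearer or further each time.
Mind the look-alikes: they are no part of the job. What is shaped like the part that bears block_center but green or orange is not meant.

How it is judged:
At the end, for the whole second after the job is handed in: The block is clamped between cam and sprung bar: the bar stays pressed in by 1 to 9 mm of its 10 mm, the block lies flat (within 7 degrees), square to the bar (within 10 degrees) and within 25 mm, along the bar, of the pivot's line (value of joint stop_bar between 0.001 and 0.009 m and angle between block_center's own z axis and vertical below 0.12 rad and angle between the y axis of block_center and the y axis of clamp_pivot, either way round below 0.18 rad and x of block_center in the frame of clamp_pivot between -0.025 and 0.025 m); the robot touches nothing.
It fails at once if the sprung bar is pushed all the way in (9.7 mm or more of its 10 mm) (value of joint stop_bar above 0.0097 m).
It fails at once if the block is tipped by more than 20 degrees (angle between block_center's own z axis and vertical above 0.35 rad).
It also fails if it takes over 45 s, if anything falls off the work surface, if the arm or the gripper's body presses on something with over 40 N, if the wrist force passes 120 N, or if a joint passes its speed limit or range.

ROBOT

A 6-joint arm with a two-finger parallel gripper is mounted at the origin on the work surface. World frame = base frame: x ahead of the robot, y to its left, z up, the work surface at z = 0. Lengths are in m, angles in rad, forces in N, time in s.
With the tool pointing down it reaches from about 0.2 to 0.875 m from the base axis. Payload 3.4 kg.
Tool frame: the origin (TCP) lies midway between the tips of the shut fingers; the grasp point (between the pads) lies env.grasp_offset behind it (env.grasp_offset is the distance from the TCP to the grasp point, in m); z points along the fingers, y is the direction in which the jaws open and shut (so a half turn about z gives the same grasp; the last joint's range is limited). The gripper opens to 94 mm and grips with 3 to 60 N. Pads are 16 mm wide; open, the fingers measure 119 mm over their backs; the gripper's body (75 mm by 177 mm) begins 78 mm behind the grasp point.
Start: joints at [-1.357, 0.276, 1.505, -0, 1.361, -0.121], TCP at [0.189, -0.543, 0.205] pointing down, gripper open.
Joint ranges: [-2.89, 2.89], [-0.75, 2.08], [0.22, 2.7], [-1.18, 4.32], [0.11, 2.71], [-2.7, 2.7]. Speed limits (rad/s): [2.57, 2.57, 3.14, 3.14, 3.14, 3.14].

INTERFACE

Orientations are given as a unit quaternion [w, x, y, z].
In Python, from bench import env gives the robot as it stands. The module is installed in compiled form; this text tells all that it offers.
- The arm moves only by the shell command python3 -m creep 'ROWS' [FORCE]. ROWS is JSON, a list of rows, each an object of numbers: "jaw": the finger opening in mm, from 0 to 94; "dx", "dy", "dz": the shift along the tool's x, y, z in units of 40 mm (1.0 is 40 mm); "twist": the turn about the tool's z in units of 5 degrees (1.0 is 5 degrees). A call has 1 to 12 rows; each row is the pose to reach, as a shift and turn from the pose commanded when the call began, along the tool's axes at that moment; what a row does not reach only later rows make up. A row lasts 1/12 s, in which the tool goes at most 41.7 mm and 7.16 degrees, less where a joint would pass 70% of its speed; a pose out of reach is approached as far as the arm can. A call with a gripper value outside its range is refused whole. The fingers move at their own pace and stop on an object; FORCE is the grip in N (left out, the last holds). Time passes only in rows, so rows that repeat a pose let the fingers close. It gives the time, the measured TCP pose, the force and the opening at its end, in the units of the state.
- env.get_state(): the state, without advancing time (a new reading comes with each control period).
- env.snapshot(name): name is "side" or "top" or "wrist"; returns a dict with "frame" (400x640x3 uint8, red, green, blue), "range_z" (400x640 float32, m along the optical axis (not along the pixel's ray), 0 where there is no reading), "mtx" (3x3 intrinsics, pixels), "T" (4x4, takes a point from camera to world coordinates); the wrist camera has in their place "mount" (4x4, takes a point from camera to tool coordinates, whose origin is the TCP and whose axes are the flange's). Camera axes: x right, y down, z forward; pixel columns grow to the right and rows downward; lengths in m; the calibration is good to about 2 mm. The wrist camera is an equidistant fisheye: a pixel r from the principal point sees the ray r / f radians off the axis. A picture is of the moment at which its call begins: read the wrist's pose just before it.
- env.close_job(): hands the job in, once; it reports no verdict.
The state is a dict: "clock": time; "q": joint angles; "joint_velocities": joint speeds; "tau": joint torques, N m; "tool_pos": TCP position; "eef_rot": TCP orientation; "force": force on the tool from outside, world axes, zero at the start; "wrist_torque": the same for the moment, N m; "grip_width": finger opening in m.
Only numpy, scipy, OpenCV 4.12 (cv2) and the standard library are available. Lean on these libraries where they do the work, as an engineer would, in place of code of your own. Each camera call takes 0.05 s, during which the arm holds its last target. There are 200 camera calls.

## Working session

There is one attempt and no reset: what is moved stays moved. The work goes in short steps, Python scripts to look and compute and a shell command to move; the robot and the scene stay as the last step left them, time stands still between calls to the robot, and variables do not carry over. Pictures are saved under pics/ and viewed, about 8 in all and at most 12, crops included, and the job is handed in when it is done.

```bash
mkdir -p pics
python3 - <<'E'
from bench import env
import cv2,numpy as np
s=env.get_state();print(s['clock'],s['tool_pos'],s['eef_rot'],env.grasp_offset)
for n in('top','side'):
    d=env.snapshot(n);cv2.imwrite(f'pics/{n}0.png',d['frame'][:,:,::-1]);np.savez(f'{n}0.npz',**d)
    print(n,d['mtx'].round(1).tolist(),d['T'].round(3).tolist())
E
```

```text
0.0 [ 0.18881892 -0.5425348   0.20462966] [-8.74814621e-04  9.86022213e-01  1.66611610e-01 -4.01987176e-05] 0.0188
top [[420.3, 0.0, 323.9], [0.0, 420.3, 200.8], [0.0, 0.0, 1.0]] [[-0.006, -1.0, 0.026, 0.452], [-1.0, 0.006, -0.007, -0.175], [0.007, -0.026, -1.0, 1.245], [0.0, 0.0, 0.0, 1.0]]
side [[397.3, 0.0, 314.1], [0.0, 397.3, 202.0], [0.0, 0.0, 1.0]] [[-0.991, -0.111, 0.077, 0.419], [-0.135, 0.755, -0.642, 0.477], [0.013, -0.646, -0.763, 0.848], [0.0, 0.0, 0.0, 1.0]]
```

View pics/top0.png

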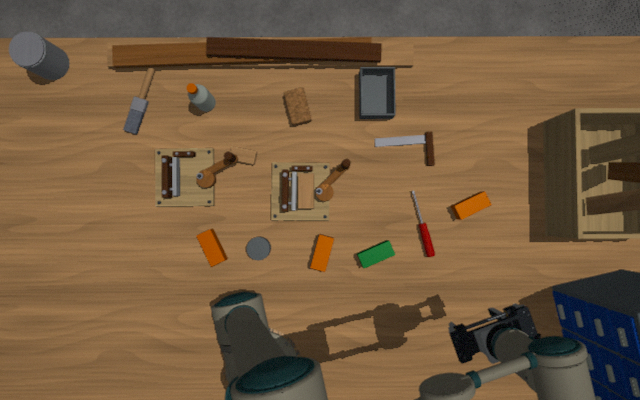

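View pics/side0.png

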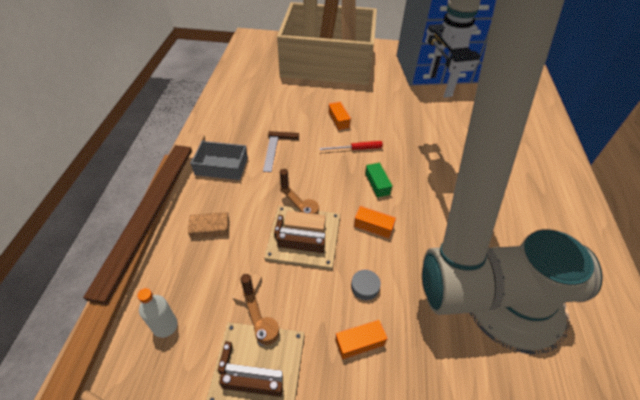

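```bash
cat > h.py <<'E'
import numpy as np
def ray(d,u,v,z):
    T=d['T'];r=T[:3,:3]@np.linalg.inv(d['mtx'])@[u,v,1];o=T[:3,3]
    return o+r*(z-o[2])/r[2]
def cloud(d):
    h,w=d['range_z'].shape;v,u=np.mgrid[:h,:w];z=d['range_z']
    p=np.stack([u*z,v*z,z],-1)@np.linalg.inv(d['mtx']).T if 0 else np.stack([u,v,np.ones_like(u)],-1)@np.linalg.inv(d['mtx']).T*z[...,None]
    return p@d['T'][:3,:3].T+d['T'][:3,3]
E
python3 - <<'E'
import cv2,numpy as np
from h import *
d=dict(np.load('top0.npz'));s=dict(np.load('side0.npz'))
a=cv2.resize(d['frame'][145:235,260:360],None,fx=5,fy=5,interpolation=2)
b=cv2.resize(s['frame'][160:275,255:355],None,fx=5,fy=450/115,interpolation=2)
cv2.imwrite('pics/c.png',cv2.resize(np.hstack([a,b]),(800,360))[:,:,::-1])
P=cloud(d)
# knob: highest points near lever
reg=P[150:180,335:360].reshape(-1,3)
k=reg[reg[:,2]>.095];print('knob top',len(k),k.mean(0) if len(k) else reg[:,2].max())
print((P[155:228:2,265:355:4,2]*1000).round().astype(int).tolist().__repr__().replace('],','],\n'))
E
```

```text
knob top 61 [ 0.58180226 -0.23968571  0.14196711]
[[2, 1, -3, 3, 0, 4, 0, 2, 0, -1, 1, 1, 4, 1, -3, 1, 1, -2, 1, -2, -1, 3, -3],
 [-3, 3, 1, -3, -1, 2, 2, 2, -1, -3, -1, -1, 1, 1, 2, 1, 0, -1, 5, -1, 0, -3, 1],
 [-1, -1, -1, -1, 0, 0, 1, -2, 0, 1, -3, 1, 0, 2, 0, -1, -4, -2, -2, 1, 109, 0, -4],
 [1, -1, -1, 0, -2, -1, 2, 0, 0, -1, 1, 4, 1, 0, 3, 1, 0, 1, -5, 0, 104, 104, -2],
 [-1, -2, 19, 15, 12, 16, 13, 18, 16, 16, 17, 15, 16, 12, 18, 12, 0, -2, 5, 81, 102, 105, 0],
 [-3, -6, 18, 18, 16, 13, 15, 39, 38, 18, 14, 15, 14, 17, 17, 17, -4, 2, -2, 75, 103, 104, 2],
 [7, -1, 19, 15, 22, 17, 15, 40, 38, 44, 37, 34, 15, 17, 19, 16, 2, -1, 45, 47, 94, -4, 1],
 [-1, 1, 16, 17, 15, 56, 15, 38, 46, 41, 43, 37, 16, 12, 19, 16, 0, 2, 40, 49, 43, 2, 1],
 [-3, -1, 17, 16, 15, 51, 16, 49, 13, 13, 15, 15, 17, 15, 15, 18, -1, 45, 42, 43, 1, -2, 0],
 [5, 3, 13, 15, 15, 61, 13, 49, 16, 55, 54, 58, 16, 12, 16, 14, 3, 46, 45, 42, 3, 0, -3],
 [1, 2, 14, 17, 14, 61, 13, 48, 17, 54, 51, 52, 53, 13, 17, 14, 46, 45, 44, 1, 4, 3, -4],
 [6, 3, 16, 13, 12, 54, 37, 52, 12, 61, 57, 53, 55, 16, 17, 13, 43, 44, 46, -
[... 1524 characters left out ...]
, 4, -2, -1],
 [2, 3, 19, 14, 15, 15, 16, 13, 13, 13, 12, 16, 12, 18, 13, 20, -1, 1, 3, 3, -1, 4, -2],
 [7, 2, 16, 13, 11, 13, 13, 17, 1245, 16, 14, 18, 11, 14, 12, 18, -2, 0, -1, -1, 1, 0, 1],
 [3, -1, 13, 17, 14, 16, 16, 12, 13, 13, 16, 18, 20, 16, 15, 16, -4, -1, -5, -3, 2, 0, -1],
 [2, 0, 17, 19, 16, 14, 17, 15, 14, 12, 17, 14, 20, 17, 14, 15, -2, 0, 0, -2, 0, 2, 2],
 [0, -1, 5, -3, -2, 0, 0, 2, 1, 0, 1, 0, -4, 3, 2, -3, -1, 2, -2, -3, -1, 0, -4],
 [1, 3, 5, 1, -1, 0, 1, 0, -3, -4, -3, 1, -1, -4, -3, -2, 2, -3, -1, -4, 1, -5, 4],
 [1, -1, 1, 0, 1, 1, -1, -1, 3, 4, -2, -4, 4, 0, -2, 6, -2, -2, 1, -1, 4, -2, 0],
 [2, 3, -4, 1, 2, 3, 1, 0, -1, 2, -1, 1, 1, 8, 4, -3, 3, 0, -6, -1, 0, -2, 3]]
```

View pics/c.png

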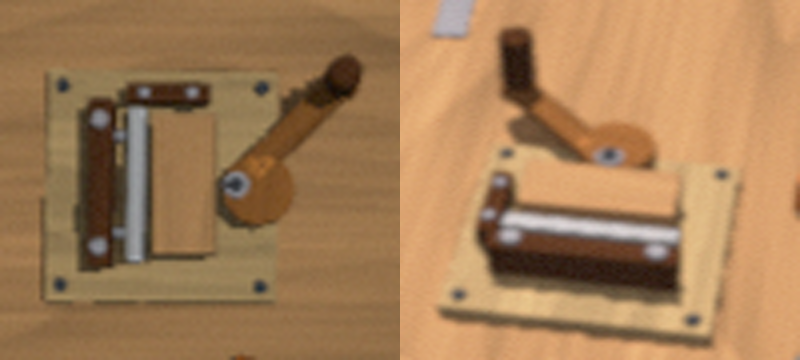

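```bash
cat >> h.py <<'E'
def geom(d,knob=None,verbose=1):
    import cv2
E
python3 - <<'E'
import numpy as np,cv2
from h import *
d=dict(np.load('top0.npz'));s=dict(np.load('side0.npz'))
c=lambda x,y,z:ray(d,260+x/4-.4,145+y/4-.4,z)
S=[c(*p,.016) for p in((63,86),(262,88),(60,285),(260,287))]
P=cloud(d);Q=P.reshape(-1,3)
near=(abs(Q[:,0]-.5)<.13)&(abs(Q[:,1]+.14)<.15)
B=Q[near&(abs(Q[:,2]-.015)<.006)]
r=cv2.minAreaRect((B[:,:2]*1000).astype(np.float32));print('board',r)
x1=S[0]-S[2];x2=S[1]-S[3];y1=S[0]-S[1];y2=S[2]-S[3]
ang=[np.degrees(np.arctan2(v[1],v[0])) for v in(x1,x2)]+[np.degrees(np.arctan2(v[1],v[0]))-90 for v in(y1,y2)];print('yaw',ang)
piv=c(235,184,.05);k=c(344,75,.106)
# side view: scale 4 x, 360/115 y
e=lambda x,y,z:ray(s,255+(x-400)/4-.4,160+y*115/360-.4,z)
print('piv',piv,e(608,155,.05),'knobtop',k,e(515,34,.106))
K=Q[near&(Q[:,2]>.09)&(Q[:,2]<.13)];print('knob cloud',len(K),np.median(K,0),K.min(0),K.max(0))
a=np.radians(np.mean(ang));X=np.array([np.cos(a),np.sin(a)]);Y=np.array([-X[1],X[0]])
for n,p in dict(barR=c(146,184,.048),barL=c(127,184,.048),fenceR=c(113,184,.055),blkL=c(152,184,.055),blkR=c(215,184,.055),blkT=c(183,110,.055),blkB=c(183,254,.055),cam=c(219,184,.045)).items():
    v=p[:2]-piv[:2];print(n,(v@X).round(4),(v@Y).round(4))
v=(k-piv)[:2];print('arm',np.hypot(*v),np.degrees(np.arctan2(v@Y,v@X)))
E
```

```text
board ((484.9604187011719, -108.8783950805664), (231.03005981445312, 229.30421447753906), 89.66346740722656)
yaw [np.float64(-1.0412687352880015), np.float64(-0.9328600322286876), np.float64(-0.8904603849418606), np.float64(-0.9308042556223342)]
piv [ 0.51294711 -0.1670601   0.05      ] [ 0.51588748 -0.16816098  0.05      ] knobtop [ 0.58386167 -0.24194828  0.106     ] [ 0.58860665 -0.24345858  0.106     ]
knob cloud 62 [ 0.58515103 -0.24193191  0.10468618] [ 0.57519614 -0.25151788  0.09117061] [ 0.5961712  -0.23213611  0.10915068]
barR -0.0006 0.0634
barL -0.0007 0.077
fenceR -0.0012 0.0864
blkL -0.0009 0.0588
blkR -0.0004 0.0141
blkT 0.0519 0.0374
blkB -0.0502 0.0362
cam 0.0001 0.0115
arm 0.10313638869322671 -45.61226718465729
```

```bash
python3 -m creep '[{"jaw":55,"dx":1,"dy":-0.32,"twist":-1.4},{"jaw":55,"dx":2,"dy":-0.64,"twist":-2.8},{"jaw":55,"dx":3,"dy":-0.96,"twist":-4.2},{"jaw":55,"dx":4,"dy":-1.28,"twist":-5.6},{"jaw":55,"dx":5,"dy":-1.6,"twist":-7},{"jaw":55,"dx":6,"dy":-1.92,"twist":-8.4},{"jaw":55,"dx":7,"dy":-2.24,"twist":-9.8},{"jaw":55,"dx":8,"dy":-2.56,"twist":-11.2},{"jaw":55,"dx":9,"dy":-2.9,"twist":-12.6},{"jaw":55,"dx":10,"dy":-3.2,"twist":-14},{"jaw":55,"dx":11,"dy":-3.55,"twist":-15.5},{"jaw":55,"dx":11.82,"dy":-3.84,"twist":-17}]'
cat > st.py <<'E'
from bench import env
import numpy as np
def st(tgt=None):
    s=env.get_state();w,x,y,z=s['eef_rot'];p=s['tool_pos']
    from scipy.spatial.transform import Rotation as R
    M=R.from_quat([x,y,z,w]).as_matrix()
    print('t',s['clock'],'pos',p.round(4),'yaw_y',np.degrees(np.arctan2(M[1,1],M[0,1])).round(2),'tilt',M[2,:2].round(3),'F',np.round(s['force'],1),'w',s['grip_width'])
    if tgt is not None: print('units',(M.T@(np.array(tgt)-p)/.04).round(3))
    return s,M
E
python3 -c "from st import *;st([.585,-.242,.061])"
```

```text
t 0.1 pos [ 0.1888 -0.5426  0.2047] yaw_y -70.82 tilt [ 0.    -0.002] F [ 0.6  0.2 -0.2] w 0.09400410347491998
units [11.823 -3.838  3.601]invalid input
```

```bash
python3 -m creep '[{"jaw":55,"dx":1,"dy":-0.32,"dz":0,"twist":-1.4}]'; echo; python3 -m creep '[{"jaw":55,"dx":11,"dy":-3.5,"dz":0,"twist":-16}]'
```

```text
clock: 0.18
tool_pos: [0.2181, -0.5221, 0.2046]
eef_rot: [0.001, 0.974, 0.224, -0.002]
force: [0.8, 0.0, 0.2]
grip_width: 0.0904

clock: 0.27
tool_pos: [0.2521, -0.4902, 0.2046]
eef_rot: [-0.0, 0.958, 0.288, 0.0]
force: [1.2, 0.7, -0.3]
grip_width: 0.0839
```

```bash
python3 -c "from st import *;st([.585,-.242,.061])"
```

```text
t 0.2667 pos [ 0.2521 -0.4902  0.2046] yaw_y -56.57 tilt [ 0. -0.] F [ 1.2  0.7 -0.3] w 0.08394066757755973
units [10.364 -0.593  3.591]
```

```bash
python3 -m creep '[{"jaw":55,"dx":1,"dy":-0.06,"dz":0,"twist":-1.4},{"jaw":55,"dx":2,"dy":-0.12,"dz":0,"twist":-2.8},{"jaw":55,"dx":3,"dy":-0.18,"dz":0,"twist":-4.2},{"jaw":55,"dx":4,"dy":-0.24,"dz":0,"twist":-5.6},{"jaw":55,"dx":5,"dy":-0.3,"dz":0,"twist":-7},{"jaw":55,"dx":6,"dy":-0.35,"dz":0,"twist":-8.4},{"jaw":55,"dx":7,"dy":-0.4,"dz":0,"twist":-9.8},{"jaw":55,"dx":8,"dy":-0.46,"dz":0,"twist":-11.2},{"jaw":55,"dx":9,"dy":-0.52,"dz":0,"twist":-12.6},{"jaw":55,"dx":10,"dy":-0.58,"dz":0,"twist":-14},{"jaw":55,"dx":10.36,"dy":-0.59,"dz":0,"twist":-15.3},{"jaw":55,"dx":10.36,"dy":-0.59,"dz":0.8,"twist":-15.3}]'
python3 - <<'E'
from st import *
import cv2
s,M=st([.585,-.242,.061])
d=env.snapshot('wrist');cv2.imwrite('pics/w1.png',d['frame'][:,:,::-1]);np.savez('w1.npz',M=M,p=s['tool_pos'],**d)
print(d['mtx'].tolist(),d['mount'].round(3).tolist())
E
```

```text
clock: 1.27
tool_pos: [0.5925, -0.2407, 0.1783]
eef_rot: [0.006, 0.571, 0.821, 0.002]
force: [1.4, 0.2, 0.1]
grip_width: 0.0549
t 1.2667 pos [ 0.5925 -0.2407  0.1783] yaw_y 20.32 tilt [-0.009  0.01 ] F [1.4 0.2 0.1] w 0.05488162686366438
units [ 0.06  -0.216  2.93 ]
[[309.70691628693146, 0.0, 316.85148833157746], [0.0, 309.70691628693146, 190.63793052796828], [0.0, 0.0, 1.0]] [[-0.001, -0.967, -0.256, 0.074], [1.0, -0.001, -0.0, -0.0], [-0.0, -0.256, 0.967, -0.181], [0.0, 0.0, 0.0, 1.0]]
```

View pics/w1.png

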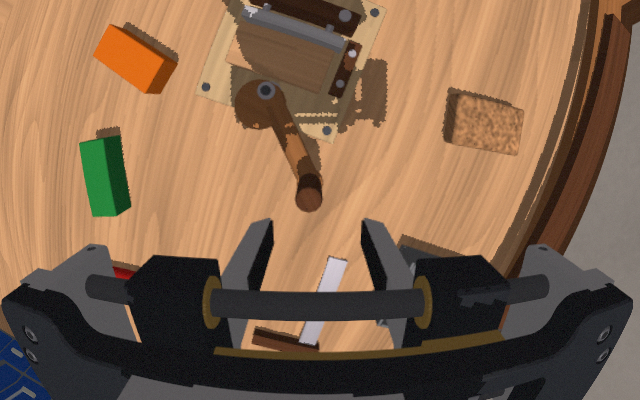

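```bash
cat >> h.py <<'E'
def wray(d,u,v,z):
    K=d['mtx'];e=np.array([u-K[0,2],v-K[1,2]])/K[0,0];t=np.hypot(*e)
    r=np.append(e/t*np.sin(t),np.cos(t));m=d['mount']
    o=d['M']@m[:3,3]+d['p'];r=d['M']@m[:3,:3]@r
    return o+r*(z-o[2])/r[2]
E
python3 - <<'E'
from st import *;from h import *
d=dict(np.load('w1.npz'));print('knob',wray(d,309,200,.106),'piv',wray(d,265,90,.05))
st([.585,-.242,.061])
E
```

```text
knob [ 0.58737819 -0.24446216  0.106     ] piv [ 0.51291472 -0.16965455  0.05      ]
t 1.3167 pos [ 0.5854 -0.239   0.1682] yaw_y 20.07 tilt [ 0.004 -0.003] F [-2.4  1.5 -4.4] w 0.0551019097176502
units [-0.078 -0.026  2.679]
```

```bash
python3 -m creep '[{"jaw":55,"dx":-0.09,"dy":0,"dz":0.8,"twist":0},{"jaw":55,"dx":-0.09,"dy":0,"dz":1.6,"twist":0},{"jaw":55,"dx":-0.09,"dy":0,"dz":2.3,"twist":0},{"jaw":55,"dx":-0.09,"dy":0,"dz":2.7,"twist":0},{"jaw":55,"dx":-0.09,"dy":0,"dz":2.7,"twist":0},{"jaw":55,"dx":-0.09,"dy":0,"dz":2.7,"twist":0}]' 25;python3 -c "from st import *;st([.586,-.243,.061])"
```

```text
clock: 1.82
tool_pos: [0.5856, -0.2451, 0.0646]
eef_rot: [-0.002, 0.575, 0.818, -0.0]
force: [0.7, -0.3, 0.1]
grip_width: 0.0553
t 1.8167 pos [ 0.5856 -0.2451  0.0646] yaw_y 19.79 tilt [ 0.002 -0.002] F [ 0.7 -0.3  0.1] w 0.05526524083635235
units [0.045 0.027 0.09 ]
```

```bash
python3 -m creep '[{"jaw":15,"dx":0,"dy":0,"dz":0,"twist":0},{"jaw":15,"dx":0,"dy":0,"dz":0,"twist":0},{"jaw":15,"dx":0,"dy":0,"dz":0,"twist":0},{"jaw":15,"dx":0,"dy":0,"dz":0,"twist":0},{"jaw":15,"dx":0,"dy":0,"dz":0,"twist":0},{"jaw":15,"dx":0,"dy":0,"dz":0,"twist":0}]' 25;python3 -c "from st import *;st([.586,-.243,.061])"
```

```text
clock: 2.32
tool_pos: [0.5872, -0.2453, 0.0663]
eef_rot: [0.001, 0.575, 0.818, 0.0]
force: [-0.4, 0.5, 2.5]
grip_width: 0.0236
t 2.3167 pos [ 0.5872 -0.2453  0.0663] yaw_y 19.84 tilt [-0.001  0.001] F [-0.4  0.5  2.5] w 0.023568808465321757
units [ 0.065 -0.008  0.133]
```

```bash
cat > tab.py <<'E'
import sys
from st import *
def tab(ts,piv=(.513,-.168),r=.1055):
    s,M=st();p=s['tool_pos']
    v=p[:2]-piv;print('r',np.hypot(*v),'t now',(-35.95*np.pi/180-np.arctan2(v[1],v[0])).round(3))
    for t in ts:
        a=np.radians(-35.95)-t;g=np.array([piv[0]+r*np.cos(a),piv[1]+r*np.sin(a),p[2]])
        print(round(t,3),(M.T@(g-p)/.04).round(2)[:2])
tab([float(x) for x in sys.argv[1:]])
E
python3 tab.py .18 .26 .34 .42 .5 .58 .66 .74 .82 .9
```

```text
t 2.3167 pos [ 0.5872 -0.2453  0.0663] yaw_y 19.84 tilt [-0.001  0.001] F [-0.4  0.5  2.5] w 0.023568808465321757
r 0.10713952245259269 t now 0.179
0.18 [ 0.04 -0.02]
0.26 [-0.04 -0.22]
0.34 [-0.1  -0.42]
0.42 [-0.15 -0.62]
0.5 [-0.18 -0.83]
0.58 [-0.19 -1.04]
0.66 [-0.18 -1.25]
0.74 [-0.16 -1.46]
0.82 [-0.12 -1.67]
0.9 [-0.07 -1.87]
```

```bash
python3 -m creep '[{"jaw":15,"dx":-0.04,"dy":-0.22,"dz":0,"twist":0.4},{"jaw":15,"dx":-0.1,"dy":-0.42,"dz":0,"twist":0.8},{"jaw":15,"dx":-0.15,"dy":-0.62,"dz":0,"twist":1.2},{"jaw":15,"dx":-0.18,"dy":-0.83,"dz":0,"twist":1.6},{"jaw":15,"dx":-0.19,"dy":-1.04,"dz":0,"twist":2},{"jaw":15,"dx":-0.18,"dy":-1.25,"dz":0,"twist":2.4},{"jaw":15,"dx":-0.16,"dy":-1.46,"dz":0,"twist":2.8},{"jaw":15,"dx":-0.12,"dy":-1.67,"dz":0,"twist":3.2},{"jaw":15,"dx":-0.07,"dy":-1.87,"dz":0,"twist":3.6},{"jaw":15,"dx":-0.07,"dy":-1.87,"dz":0,"twist":3.6},{"jaw":15,"dx":-0.07,"dy":-1.87,"dz":0,"twist":3.6}]' 25;python3 tab.py .95 1 1.05 1.1 1.15 1.2 1.25 1.3 1.35 1.4
python3 - <<'E'
from st import *
import cv2
s,M=st()
d=env.snapshot('wrist');np.savez('w2.npz',M=M,p=s['tool_pos'],**d)
t=env.snapshot('top');np.savez('t2.npz',**t)
cv2.imwrite('pics/w2.png',np.hstack([cv2.resize(d['frame'],(500,312)),cv2.resize(t['frame'][145:235,260:340],(280,312),interpolation=2)])[:,:,::-1])
E
```

```text
clock: 3.23
tool_pos: [0.5198, -0.2793, 0.0664]
eef_rot: [0.006, 0.696, 0.718, -0.002]
force: [3.7, -11.1, -3.2]
grip_width: 0.0237
t 3.2333 pos [ 0.5198 -0.2793  0.0664] yaw_y 1.8 tilt [-0.011  0.006] F [  3.7 -11.1  -3.2] w 0.023665095512320038
r 0.11148344963103769 t now 0.883
0.95 [ 0.15 -0.18]
1.0 [ 0.16 -0.31]
1.05 [ 0.17 -0.44]
1.1 [ 0.19 -0.57]
1.15 [ 0.22 -0.7 ]
1.2 [ 0.26 -0.83]
1.25 [ 0.3  -0.96]
1.3 [ 0.34 -1.08]
1.35 [ 0.4 -1.2]
1.4 [ 0.46 -1.32]
t 3.2333 pos [ 0.5198 -0.2793  0.0664] yaw_y 1.8 tilt [-0.011  0.006] F [  3.7 -11.1  -3.2] w 0.023665095512320038
```

View pics/w2.png

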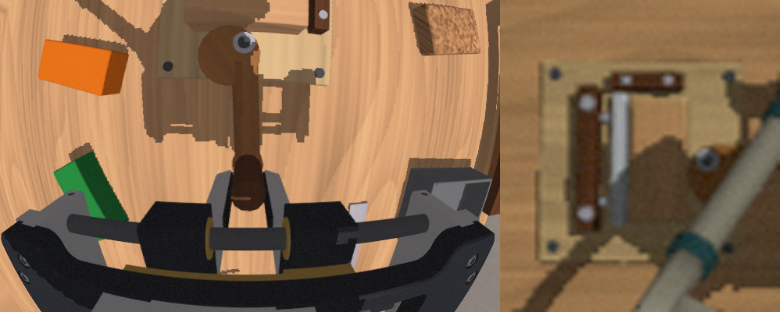

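Run:
```python
from st import *;from h import *
import cv2
d=dict(np.load('w2.npz'));print('piv',wray(d,313.6,53.8,.05))
t=dict(np.load('t2.npz'));u,v=260+707/280*0+(707-500)/3.5-.4,145+158/312*90-.4
print(u,v,ray(t,u,v,.05))
s,M=st()
# knob top by mask in wrist image
f=d['frame'][130:270,250:390];cv2.imwrite('pics/w2c.png',cv2.resize(f,None,fx=4,fy=4)[:,:,::-1])
```

```text
piv [ 0.51432725 -0.16929792  0.05      ]
318.7428571428572 190.17692307692306 [ 0.51414634 -0.16818561  0.05      ]
t 3.3333 pos [ 0.5198 -0.2793  0.0664] yaw_y 1.82 tilt [-0.011  0.006] F [  2.7 -10.1  -4.1] w 0.023549046142350975
```

View pics/w2c.png

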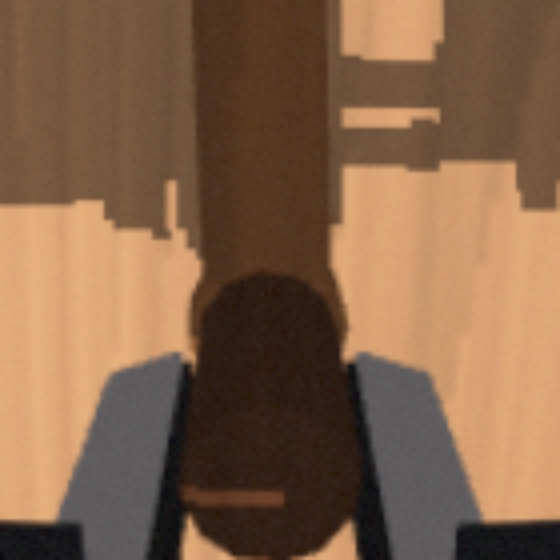

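```bash
python3 -m creep '[{"jaw":15,"dx":0.08,"dy":-0.09,"dz":0,"twist":0.3},{"jaw":15,"dx":0.15,"dy":-0.18,"dz":0,"twist":0.5},{"jaw":15,"dx":0.16,"dy":-0.31,"dz":0,"twist":0.8},{"jaw":15,"dx":0.17,"dy":-0.44,"dz":0,"twist":1.1},{"jaw":15,"dx":0.19,"dy":-0.57,"dz":0,"twist":1.4},{"jaw":15,"dx":0.22,"dy":-0.7,"dz":0,"twist":1.7},{"jaw":15,"dx":0.26,"dy":-0.83,"dz":0,"twist":2},{"jaw":15,"dx":0.26,"dy":-0.83,"dz":0,"twist":2},{"jaw":15,"dx":0.26,"dy":-0.83,"dz":0,"twist":2}]' 25;python3 tab.py 1.2 1.25 1.3 1.35 1.4
python3 - <<'E'
from st import *
import cv2
s,M=st()
t=env.snapshot('top');np.savez('t3.npz',**t)
d=env.snapshot('side');np.savez('s3.npz',**d)
cv2.imwrite('pics/t3.png',np.hstack([cv2.resize(t['frame'][155:220,275:335],(400,433),interpolation=2),cv2.resize(d['frame'][200:270,265:345],(400,433),interpolation=2)])[:,:,::-1])
E
```

```text
clock: 4.08
tool_pos: [0.4847, -0.2723, 0.0667]
eef_rot: [0.007, 0.755, 0.656, -0.004]
force: [-2.4, -17.5, -2.8]
grip_width: 0.0238
t 4.0833 pos [ 0.4847 -0.2723  0.0667] yaw_y -8.07 tilt [-0.015  0.005] F [ -2.4 -17.5  -2.8] w 0.0237968037556024
r 0.10811060393081713 t now 1.208
1.2 [0.06 0.03]
1.25 [ 0.08 -0.1 ]
1.3 [ 0.11 -0.23]
1.35 [ 0.14 -0.36]
1.4 [ 0.17 -0.48]
t 4.0833 pos [ 0.4847 -0.2723  0.0667] yaw_y -8.07 tilt [-0.015  0.005] F [ -2.4 -17.5  -2.8] w 0.0237968037556024
```

View pics/t3.png

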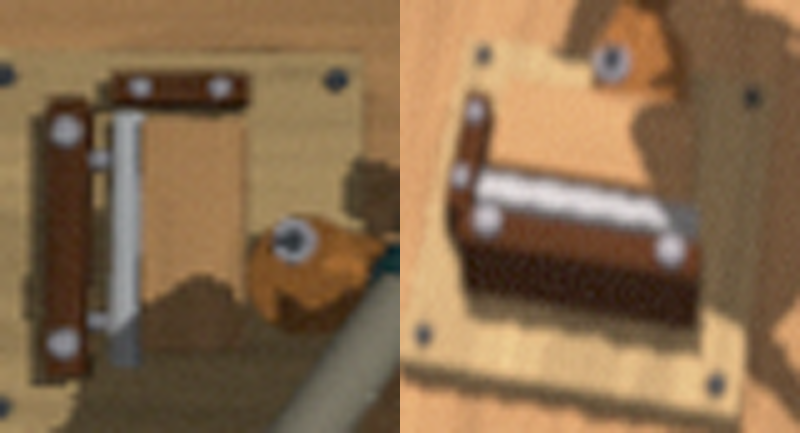

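```bash
cat > slot.py <<'E'
import numpy as np,sys
from h import *
def slot(fn):
    d=dict(np.load(fn));f=d['frame'][184:194].astype(float)
    b=f[:,284:304,2].mean(0)   # blue: bar bright, board/wood low
    i=np.argmax(b);lv=(b[i]+b[i-4:i-2].mean())/2
    j=max(k for k in range(i) if b[k]<lv);e=284+j+(lv-b[j])/(b[j+1]-b[j])
    k2=min(k for k in range(i,20) if b[k]<lv);e2=284+k2-1+(b[k2-1]-lv)/(b[k2-1]-b[k2])
    print(fn,'bar L,R mm',e*2.84,e2*2.84,b.round().astype(int).tolist())
for a in sys.argv[1:]:slot(a)
E
python3 slot.py top0.npz t3.npz
python3 -m creep '[{"jaw":15,"dx":-0.1,"dy":-0.05,"dz":0,"twist":0.2},{"jaw":15,"dx":-0.1,"dy":-0.1,"dz":0,"twist":0.4},{"jaw":15,"dx":-0.1,"dy":-0.17,"dz":0,"twist":0.6},{"jaw":15,"dx":-0.08,"dy":-0.23,"dz":0,"twist":0.8},{"jaw":15,"dx":-0.06,"dy":-0.3,"dz":0,"twist":1},{"jaw":15,"dx":-0.06,"dy":-0.3,"dz":0,"twist":1},{"jaw":15,"dx":-0.06,"dy":-0.3,"dz":0,"twist":1}]' 25;python3 tab.py 1.3 1.35 1.4 1.45
python3 - <<'E'
from st import *
t=env.snapshot('top');np.savez('t4.npz',**t)
E
python3 slot.py t4.npz
```

```text
top0.npz bar L,R mm 828.3415754560531 839.7403815261044 [22, 21, 23, 19, 26, 46, 47, 65, 126, 152, 155, 140, 90, 41, 66, 77, 76, 75, 75, 76]
t3.npz bar L,R mm 828.3245395799677 839.823038961039 [23, 24, 23, 21, 24, 47, 48, 67, 129, 156, 159, 136, 97, 79, 78, 77, 77, 80, 79, 80]
clock: 4.77
tool_pos: [0.4735, -0.2686, 0.0666]
eef_rot: [0.005, 0.784, 0.621, -0.001]
force: [1.8, -8.5, -0.2]
grip_width: 0.0236
t 4.7667 pos [ 0.4735 -0.2686  0.0666] yaw_y -13.22 tilt [-0.007  0.007] F [ 1.8 -8.5 -0.2] w 0.023609686654458856
r 0.10811705916129762 t now 1.317
1.3 [0.06 0.05]
1.35 [ 0.08 -0.08]
1.4 [ 0.1 -0.2]
1.45 [ 0.14 -0.33]
t4.npz bar L,R mm 826.255 837.3788965517242 [21, 25, 22, 20, 27, 38, 43, 129, 157, 157, 160, 117, 74, 76, 77, 75, 78, 78, 79, 80]
```

```bash
python3 -m creep '[{"jaw":15,"dx":0,"dy":-0.07,"dz":0,"twist":0.2},{"jaw":15,"dx":0.02,"dy":-0.14,"dz":0,"twist":0.4},{"jaw":15,"dx":0.04,"dy":-0.21,"dz":0,"twist":0.6},{"jaw":15,"dx":0.06,"dy":-0.28,"dz":0,"twist":0.8},{"jaw":15,"dx":0.08,"dy":-0.35,"dz":0,"twist":1},{"jaw":15,"dx":0.08,"dy":-0.35,"dz":0,"twist":1},{"jaw":15,"dx":0.08,"dy":-0.35,"dz":0,"twist":1}]' 25;python3 tab.py 1.45
python3 - <<'E'
from st import *
t=env.snapshot('top');np.savez('t5.npz',**t)
E
python3 slot.py t5.npz
```

```text
clock: 5.4
tool_pos: [0.4606, -0.263, 0.0666]
eef_rot: [0.005, 0.81, 0.586, -0.001]
force: [1.2, -10.1, -1.5]
grip_width: 0.0237
t 5.4 pos [ 0.4606 -0.263   0.0666] yaw_y -18.19 tilt [-0.007  0.007] F [  1.2 -10.1  -1.5] w 0.023711666514135955
r 0.10852175406765843 t now 1.447
1.45 [0.08 0.01]
t5.npz bar L,R mm 824.9732894736842 835.3592705882352 [22, 24, 25, 21, 18, 35, 82, 136, 156, 158, 114, 72, 78, 76, 75, 76, 80, 79, 80, 81]
```

```bash
python3 -m creep '[{"jaw":15,"dx":-0.1,"dy":0,"dz":0,"twist":0},{"jaw":15,"dx":-0.12,"dy":0,"dz":0,"twist":0},{"jaw":50,"dx":-0.12,"dy":0,"dz":0,"twist":0},{"jaw":50,"dx":-0.12,"dy":0,"dz":0,"twist":0},{"jaw":50,"dx":-0.12,"dy":0,"dz":0,"twist":0},{"jaw":50,"dx":-0.12,"dy":0,"dz":0,"twist":0},{"jaw":50,"dx":-0.12,"dy":0,"dz":0,"twist":0},{"jaw":50,"dx":-0.12,"dy":0,"dz":-0.8,"twist":0},{"jaw":50,"dx":-0.12,"dy":0,"dz":-1.7,"twist":0},{"jaw":50,"dx":-0.12,"dy":0,"dz":-2.6,"twist":0},{"jaw":50,"dx":-0.12,"dy":0,"dz":-3,"twist":0},{"jaw":50,"dx":-0.12,"dy":0,"dz":-3,"twist":0}]' 25
python3 - <<'E'
from st import *
import cv2
st()
t=env.snapshot('top');np.savez('t6.npz',**t)
d=env.snapshot('side')
cv2.imwrite('pics/t6.png',np.hstack([cv2.resize(t['frame'][155:220,275:335],(400,433),interpolation=2),cv2.resize(d['frame'][200:270,265:345],(400,433),interpolation=2)])[:,:,::-1])
st()
E
python3 slot.py t6.npz
```

```text
clock: 6.45
tool_pos: [0.4593, -0.2644, 0.1898]
eef_rot: [0.004, 0.81, 0.587, 0.001]
force: [-0.1, -0.7, 0.7]
grip_width: 0.0499
t 6.45 pos [ 0.4593 -0.2644  0.1898] yaw_y -18.16 tilt [-0.003  0.008] F [-0.1 -0.7  0.7] w 0.049867103676986387
t 6.55 pos [ 0.4569 -0.2626  0.1853] yaw_y -18.16 tilt [-0.  0.] F [ 0.5 -0.4 -0.3] w 0.049966862482789635
t6.npz bar L,R mm 825.0434368932039 835.2556941176471 [22, 26, 25, 22, 18, 35, 82, 134, 154, 158, 113, 71, 77, 77, 75, 76, 80, 79, 80, 81]
```

View pics/t6.png

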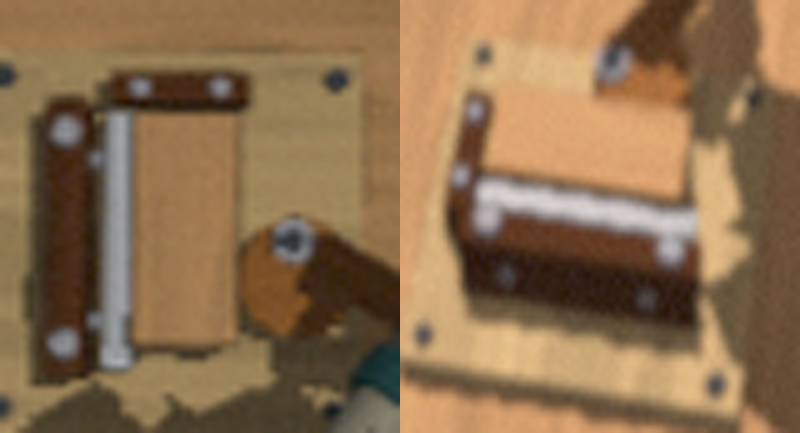

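```bash
python3 -c "
from bench import env;print(env.close_job())"
```

```text
the job is handed in; nothing more can be done
None
```

The block is clamped between the cam and the sprung bar, and I handed the job in at about 6.6 s on the robot's clock. `close_job` gives no verdict, so success rests on my own checks.

I gripped the knob from above, turned the lever clockwise from about t = 0.18 to 1.45 rad in checked steps, then let go and lifted clear.

**Last checks, after letting go:**
- **Bar:** it is pressed in by about 3.3 to 4.5 mm, judged by how far its two edges have moved. About 5.5 mm of slot still shows. The reading did not change when I released the knob.
- **Block:** it looks flat and square to the bar, and sits about 5 mm along the bar from the pivot's line. I judged flat and square by eye and did not measure the angles.
- **Robot:** it is about 12 cm above where it gripped, with the fingers open, and reads under 1 N of force.

**What disagreed:**
- My first `creep` call was refused as "invalid input". Moves worked once every row listed all five values, so I take the missing `dz` to be the cause.
- The tool rode 3 to 6 mm further from the pivot than I commanded. This put a sideways load of up to about 18 N on the fingers, which I eased before finishing.
- The bar started moving at about t = 1.2 rad, later than the 1.08 I had predicted, so I stopped by the camera reading of the bar instead of the computed angle.

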